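# Lock the shaker's carriage with its transport pin

### The job

Lock the shaker for transport: pick up the locking pin, put its tip through the slot in the shaker's front plate, and with light pressure slide it along inside until it drops into the hole of the spring-backed plate hidden behind the slot. Then push the pin gently home until its collar sits against the front plate, and let go. Never force the pin, and leave the other things on the bench where they are.

Things in the scene. Friction and masses are not known exactly. Their poses are not given: they have to be found in the camera images.
- shaker: The shaker, fixed: a white box with bare metal front plate and grey ribbed deck, 110 deep x 150 wide x 84 mm high, on the worktop, turned up to 0.3 rad. Origin at the centre of its underside, x level into the shaker, away from the robot, y level along the front plate, z up; the front plate's outer face lies 55 mm before the origin (-x).
- slot (a point): Middle of the slot in the shaker's front plate, on the plate's outer face, 45 mm above the worktop. Axes as the shaker's. The slot is 54 mm long (y) and 11 mm high; the front plate is 4 mm thick. Behind the spring plate there is free room for the whole pin; the pin goes home only through the hidden hole.
- behind_slot (a point): Point 30 mm straight behind slot, fixed to the shaker, in the front face of the hidden spring plate at rest. This flat steel plate, 8 mm thick, covers the whole slot. Pushed (+x) it gives way: 2 N at first, 4 N at 8 mm, then a hard stop. It does not shift along y under light force. Same axes.
- hole_middle (a point): Same point as behind_slot: middle of the range of the hidden hole. The hole (10.5 mm wide in y, 11.5 mm high, level with the slot) has its centre anywhere within 20 mm in y either side of here, different each time; no camera sees it. When a pin pressed on the spring plate comes over the hole, the plate jumps back to the front round it and the pressure vanishes.
- pin_grip (a point): Where to grip the locking pin: mid-paddle, on the line of the pin, 26 mm above the foot and 20 mm below the top of its grey upright paddle: 30 mm long (x), 18 mm thick (y), 46 mm high (z), standing free on the worktop. From its +x face project a steel collar (16 mm across, 4 mm thick, front 19 mm from here), then the pin. Axes: x along the pin towards the tip, y across the paddle's flat sides, z up.
- pin_tip (a point): Tip of the locking pin, 73 mm from pin_grip along x. The round steel pin is 8 mm thick, reaches 54 mm beyond the collar and tapers to 4 mm over its last 3 mm. Same axes as pin_grip.
- lock_pin: The whole locking pin, loose, about 0.12 kg; origin under the paddle's foot, 26 mm below pin_grip.
- sample_pot_mid (a point): Bystander: clear pot with a white lid, 43 mm across, 48 mm high; the point is half-way up.
- bottle_amber_mid (a point): Bystander: brown bottle with a red cap, 68 mm across, 150 mm high; the point is half-way up.
- bench_timer_mid (a point): Bystander: flat white timer, 64 x 64 x 20 mm; the point is half-way up.
Things that resemble listed ones, but are neither listed nor needed, are in the scene too. There is more than one size of the shaker; the job needs the larger. What is shaped like the lock_pin but pink is not meant.

How it is judged:
On the way, in this order (a step that is already met when the one before it is completed fails the run):
1. the locking pin is lifted off the worktop (height (world z) of pin_grip above 0.036 m), for 0.1 s.
2. the pin's tip is through the slot in the front plate (x of pin_tip in the frame of slot above 0.008 m and y of pin_tip in the frame of slot between -0.027 and 0.027 m and z of pin_tip in the frame of slot between -0.01 and 0.01 m), for 0.1 s.
At the end, for the whole second after the job is handed in: The pin is in the hidden hole and home: its tip lies at least 51 mm behind the outer face of the front plate (collar within 3 mm of it), within the slot's outline, released and at rest (x of pin_tip in the frame of slot above 0.051 m and y of pin_tip in the frame of slot between -0.027 and 0.027 m and z of pin_tip in the frame of slot between -0.01 and 0.01 m and linear speed of lock_pin below 0.02 m/s); the robot touches nothing.
It fails at once if the pin is forced: more than 25 N between the pin and the shaker (contact force between lock_pin and shaker above 25 N).
It fails at once if the sample pot is moved more than 25 mm (distance of sample_pot_mid from where it was at the start of the episode above 0.025 m).
It fails at once if the brown bottle is moved more than 25 mm (distance of bottle_amber_mid from where it was at the start of the episode above 0.025 m).
It fails at once if the bench timer is moved more than 25 mm (distance of bench_timer_mid from where it was at the start of the episode above 0.025 m).
It also fails if it takes over 72 s, if anything falls off the work surface, if the arm or the gripper's body presses on something with over 40 N, if the wrist force passes 120 N, or if a joint passes its speed limit or range.

### The arm

A 6-joint arm with a two-finger parallel gripper is mounted at the origin on a cart in front of the work surface, level with it; the furniture and walls round the work are solid. World frame = base frame: x ahead of the robot, y to its left, z up, the work surface at z = 0. Lengths are in m, angles in rad, forces in N, time in s.
With the tool pointing down it reaches from about 0.225 to 0.875 m from the base axis. Payload 3.4 kg.
Tool frame: the origin (TCP) lies on the centre line of the jaws, within the pads' length; the fingertips stand 11 mm ahead of it and the grasp point (between the pads) lies 8 mm behind it; z points along the fingers, y is the line along which they close (so a half turn about z gives the same grasp; the last joint's range is limited). The gripper opens to 85 mm and grips with 20 to 120 N. Pads are 22 mm wide; open, the fingers measure 114 mm over their backs; the gripper's body (76 mm by 85 mm) begins 54 mm behind the grasp point. The pads swing forward as they close: fully open they stand 13 mm farther back than shut.
Start: joints at [1.206, 0.276, 1.505, -0, 1.361, -0.121], TCP at [0.139, 0.558, 0.242] pointing down, gripper open.
Joint ranges: [-2.89, 2.89], [-0.75, 2.08], [0.22, 2.7], [-1.18, 4.32], [0.11, 2.71], [-2.7, 2.7]. Speed limits (rad/s): [2.57, 2.57, 3.14, 3.14, 3.14, 3.14].

### API

Orientations are given as a unit quaternion [w, x, y, z].
In Python, from rig import manip, eyes, job gives the robot as it stands.
- The arm moves only by the tool drive_tool, never from a script. Its argument "rows" is a list of rows, each a list of 3 entries, a list of its own where there are three numbers: the turn, a rotation vector about the world's x, y, z in rad, then the shift along the world's x, y, z in cm, then the finger opening in cm, from 0 to 8.54. A call has 1 to 8 rows; each row shifts and turns the commanded pose from where the row before left it; what a row does not reach is not made up. A row lasts 1/8 s, in which the tool goes at most 62.5 mm and 10.7 degrees, less where a joint would pass 70% of its speed; a pose out of reach is approached as far as the arm can. A call is refused whole if a number of a shift passes 6.25 or a number of a turn 0.188, either way. A call with a gripper value outside its range is refused whole. The fingers move at their own pace and stop on an object; "force" is the grip in N (left out, the last holds). Time passes only in rows, so rows that do not move let the fingers close. It gives the time, the measured TCP pose, the force, the opening and the grip force at its end, in the units of the state.
- manip.get_state(): the state, without advancing time (a new reading comes with each control period).
- eyes.get_image(name): name is "scene" or "top" or "wrist"; returns the picture (384x512x3 uint8, red, green, blue); there is no depth.
- eyes.get_calibration(name): a dict with "camera_matrix" (3x3 intrinsics, pixels), "k1" (the pictures are not rectified: a ray, as slopes to the right and down, at radius r is drawn at 1 + k1 r^2 times it, then the intrinsics apply), "view" (4x4, takes a point from world to camera coordinates). Camera axes: x right, y up, looking along -z (the intrinsics and any distortion apply to the point x, -y, -z); pixel columns grow to the right and rows downward; lengths in m; the calibration is good to about 2 mm. A picture is of the moment at which its call begins: read the wrist's pose just before it. get_calibration takes no time and is no camera call; for the wrist camera it gives the pose at the moment of the call.
- job.sign_off(): hands the job in; it is judged then, once.
The state is a dict: "clock": time; "qpos": joint angles; "qd": joint speeds; "effort": joint torques, N m; "position": TCP position; "ee_rot": TCP orientation; "contact_force": force on the tool from outside, world axes, zero at the start; "moment": the same for the moment, N m; "width": finger opening in m; "gripper_force": force on a finger pad.
Only numpy, scipy, OpenCV 4.12 (cv2) and the standard library are available. Lean on these libraries where they do the work, as an engineer would, in place of code of your own. Each camera call takes 0.05 s, during which the arm holds its last target. There are 200 camera calls.

## Working session

There is one attempt and no reset: what is moved stays moved. The work goes in short steps, Python scripts to look and compute and a tool call to move; the robot and the scene stay as the last step left them, time stands still between calls to the robot, and variables do not carry over. Pictures are saved under pics/ and viewed, at most 10 in all, crops included, and the job is handed in when it is done.

Besides the shell and the picture viewer there is one more tool, called after "Call:" by a JSON object that holds its "api" and its "payload", one argument or row to a line. drive_tool: Moves the arm, as the interface text tells. Its arguments: {"type":"object","properties":{"rows":{"type":"array"},"force":{"type":"number"}},"required":["rows"]}

```bash
mkdir -p pics
cat > h.py <<'E'
import numpy as np, cv2
from rig import manip, eyes, job
def cal(n):
    c=eyes.get_calibration(n); return np.array(c["camera_matrix"]),c["k1"],np.array(c["view"])
def ray(c,u,v):
    K,k1,V=c
    d=np.array([(u-K[0,2])/K[0,0],(v-K[1,2])/K[1,1]]); s=d.copy()
    for _ in range(30): s=d/(1+k1*(s@s))
    R=V[:3,:3]; o=-R.T@V[:3,3]; w=R.T@np.array([s[0],-s[1],-1]); return o,w/np.linalg.norm(w)
def onz(c,u,v,z):
    o,w=ray(c,u,v); return o+w*(z-o[2])/w[2]
def proj(c,p):
    K,k1,V=c; q=V[:3,:3]@np.array(p)+V[:3,3]; s=np.array([q[0],-q[1]])/-q[2]; s=s*(1+k1*(s@s)); return K[0,0]*s[0]+K[0,2],K[1,1]*s[1]+K[1,2]
def tri(rs):
    A=np.zeros((3,3));b=np.zeros(3)
    for o,w in rs:
        P=np.eye(3)-np.outer(w,w);A+=P;b+=P@o
    x=np.linalg.solve(A,b); return x,[np.linalg.norm(np.cross(x-o,w)) for o,w in rs]
def snap(n,f):
    c=cal(n); im=eyes.get_image(n); cv2.imwrite(f"pics/{f}.png",cv2.cvtColor(np.array(im),cv2.COLOR_RGB2BGR)); return c,np.array(im)
E
python3 - <<'E'
from h import *
ims=[snap(n,n+"0")[1] for n in("scene","top")]
a=np.vstack(ims)[...,::-1]
cv2.imwrite("pics/both.png",cv2.resize(np.hstack(ims)[...,::-1],(800,300)))
for n in("scene","top","wrist"):
    c=cal(n); R=c[2]; print(n,c[0][0,0],c[1],-R[:3,:3].T@R[:3,3],-R[2,:3])
print(manip.get_state())
E
```

```text
scene 419.78890108950173 -0.10157176759935964 [ 0.14012823 -0.55242272  0.82343616] [ 0.39696905  0.5396406  -0.74243087]
top 477.28819423628664 -0.18904115773119515 [ 0.37863639 -0.03913658  1.16105097] [ 0.151886    0.00991753 -0.98834826]
wrist 321.0875424188438 -0.02387267991173982 [0.05653542 0.57827411 0.37303525] [ 0.31793492 -0.07952104 -0.94477182]
{'clock': 0.1, 'qpos': array([ 1.20601499e+00,  2.76541344e-01,  1.50602802e+00,  1.62911921e-05,
        1.36067369e+00, -1.20988722e-01]), 'qd': array([-0.00046797, -0.00072604, -0.00473885, -0.00088282,  0.00043044,
       -0.00144552]), 'effort': array([ 6.93318016e-04, -4.17702270e+01, -2.46403313e+01, -2.55737132e-04,
        5.76756138e-03,  1.94893846e-05]), 'position': array([0.13862725, 0.55757317, 0.24151215]), 'ee_rot': array([-2.06194568e-04,  1.21596311e-01,  9.92579295e-01, -7.99061009e-04]), 'contact_force': array([-0.4574238 ,  1.25759409, -0.67941189]), 'moment': array([0.04875013, 0.02097296, 0.01897751]), 'gripper_force': 0.0, 'width': 0.08546559548490909}
```

View pics/scene0.png

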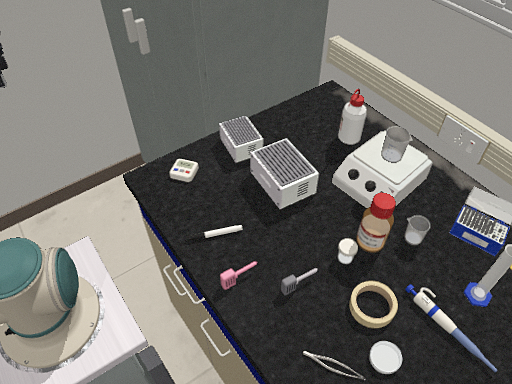

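View pics/top0.png

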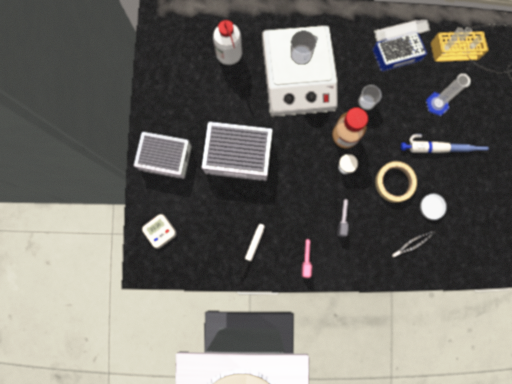

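The scene view shows:
- a grey pin, paddle (289,284), tip (316,270)
- a pink pin at (235,275)
- the large shaker at (284,172) and the small one at (241,138)
- the bottle at (376,222), pot at (347,250) and timer at (184,170)

In the top view the grey pin is at (344,220), the pink one at (307,260), the large shaker at (238,152) and the small one at (163,155).

Candidates:
- **Pin:** grey at scene (289,284) is the one meant. Pink at (235,275) is not, and the white marker at (223,231) isn't a pin.
- **Shaker:** large at (284,172) is the one meant, small at (241,138) is not.

Next is a close crop to check this.

Run:
```python
from h import *
s=cv2.imread("pics/scene0.png");t=cv2.imread("pics/top0.png")
def cr(im,x,y,w,h): return cv2.resize(im[y:y+h,x:x+w],(400,300),interpolation=cv2.INTER_CUBIC)
a=np.vstack([np.hstack([cr(s,240,130,88,66+15)[:300],cr(s,264,250,64,48)]),np.hstack([cr(t,196,115,84,63+10),cr(t,312,192,64,48)])])
cv2.imwrite("pics/crop.png",a)
```

```text
(no output)
```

View pics/crop.png

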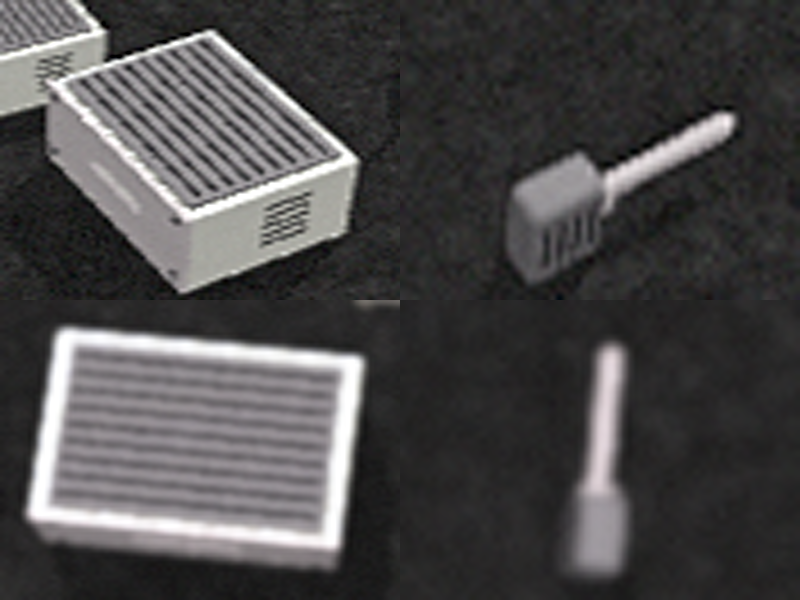

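The crop confirms the larger ribbed shaker, with its slot in the front plate near scene (265,181), and the grey pin with its tip at scene (317,270) and top (346,199).

Run:
```python
from h import *
S=cal("scene");T=cal("top")
sp=lambda x,y:(264+x/6.25-64,250+y/6.25)
tp=lambda x,y:(312+(x-400)/6.25,192+(y-300)/6.25)
ss=lambda x,y:(240+x/4.545,130+y/3.704)
ts=lambda x,y:(196+x/4.762,115+(y-300)/4.11)
for n,a,b in [("tip",sp(733,122),tp(611,345)),("padtop",sp(558,185),tp(605,528)),
 ("FL",ss(52,88),ts(30,518)),("FR",ss(180,217),ts(338,548)),("BR",ss(357,157),ts(362,357)),("BL",ss(210,32),ts(62,328))]:
    print(n,*tri([ray(S,*a),ray(T,*b)]))
print("tip z26",onz(S,*sp(733,122),.026),onz(T,*tp(611,345),.026))
print("padtop z46",onz(S,*sp(558,185),.046),onz(T,*tp(605,528),.046))
for n,u in [("FL",(ss(52,88),ts(30,518))),("FR",(ss(180,217),ts(338,548))),("BR",(ss(357,157),ts(362,357))),("BL",(ss(210,32),ts(62,328)))]:
    print(n,onz(S,*u[0],.084),onz(T,*u[1],.084))
print("slot scene z45",onz(S,*ss(115,188),.045))
print("pot",onz(T,348,160,.048),"bottle",onz(T,356,119,.15))
```

```text
tip [ 0.52470094 -0.24618719  0.02511558] [np.float64(0.0002649454889870802), np.float64(0.00026494548898708747)]
padtop [ 0.45189424 -0.23851648  0.04675452] [np.float64(0.0005923827565172889), np.float64(0.0005923827565173711)]
FL [0.59006601 0.09512281 0.07228075] [np.float64(0.0016280409178332136), np.float64(0.001628040917833289)]
FR [ 0.56884676 -0.05401623  0.08722821] [np.float64(0.001253904382646411), np.float64(0.0012539043826462679)]
BR [ 0.68037988 -0.06548445  0.08369622] [np.float64(0.0005703712604310838), np.float64(0.0005703712604311914)]
BL [0.69826674 0.08311376 0.07744206] [np.float64(0.0007594199992767696), np.float64(0.0007594199992765181)]
tip z26 [ 0.52452037 -0.24664347  0.026     ] [ 0.5243605  -0.24587879  0.026     ]
padtop z46 [ 0.45165363 -0.2379546   0.046     ] [ 0.45245841 -0.23895851  0.046     ]
FL [0.58454418 0.08439741 0.084     ] [0.58635595 0.09443163 0.084     ]
FR [ 0.56953547 -0.05134149  0.084     ] [ 0.57052754 -0.05468813  0.084     ]
BR [ 0.67959543 -0.06547091  0.084     ] [ 0.68079582 -0.06578436  0.084     ]
BL [0.69262247 0.07778987 0.084     ] [0.6970073  0.08200396 0.084     ]
slot scene z45 [0.57921205 0.01712332 0.045     ]
pot [ 0.61617768 -0.24916222  0.048     ] bottle [ 0.68756673 -0.25036932  0.15      ]
```

Call:
{"api": "drive_tool", "payload": {
  "rows": [
    [[0,0,0.046],[1.9,-5,0],5],
    [[0,0,0.046],[1.9,-5,0],5],
    [[0,0,0.046],[1.9,-5,0],5],
    [[0,0,0],[1.9,-5,0],5],
    [[0,0,0],[1.9,-5,0],5],
    [[0,0,0],[1.9,-5,0],5],
    [[0,0,0],[1.9,-5,0],5],
    [[0,0,0],[1.9,-5,0],5]
  ],
  "force": 40
}}

```text
clock: 1.1
position: [0.2909, 0.1564, 0.2423]
ee_rot: [0.0, 0.053, 0.999, 0.0]
contact_force: [0.6, 0.2, -0.0]
width: 0.05
gripper_force: 0.0
```

Call:
{"api": "drive_tool", "payload": {
  "rows": [
    [[0,0,0],[1.9,-5,0],5],
    [[0,0,0],[1.9,-5,0],5],
    [[0,0,0],[1.9,-5,0],5],
    [[0,0,0],[1.9,-5,0],5],
    [[0,0,0],[1.9,-5,0],5],
    [[0,0,0],[1.9,-5,0],5],
    [[0,0,0],[0,0,-2],5],
    [[0,0,0],[0,0,-2],5]
  ]
}}

```text
clock: 2.1
position: [0.4048, -0.1428, 0.2014]
ee_rot: [-0.0, 0.054, 0.999, 0.0]
contact_force: [-0.8, -0.2, -0.7]
width: 0.0499
gripper_force: 0.0
```

Call:
{"api": "drive_tool", "payload": {
  "rows": [
    [[0,0,0],[2.4,-4.8,0],5],
    [[0,0,0],[2.3,-4.8,-2],5],
    [[0,0,0],[0,0,-3],5],
    [[0,0,0],[0,0,0],5]
  ]
}}

```text
clock: 2.6
position: [0.4499, -0.237, 0.1498]
ee_rot: [-0.003, 0.053, 0.999, 0.002]
contact_force: [-0.8, 1.1, -0.4]
width: 0.0497
gripper_force: 0.0
```

Run:
```python
from h import *
W,im=snap("wrist","w1"); print(manip.get_state()["position"])
for p in [(.452,-.239,.046),(.5245,-.2463,.026),(.579,.02,.045)]: print(proj(W,p))
```

```text
[ 0.45084773 -0.2373268   0.15137925]
(np.float64(252.53445997430157), np.float64(193.88929313829743))
(np.float64(253.37965027707622), np.float64(261.1949783786976))
(np.float64(550.972555233938), np.float64(294.8158132924925))
```

View pics/w1.png

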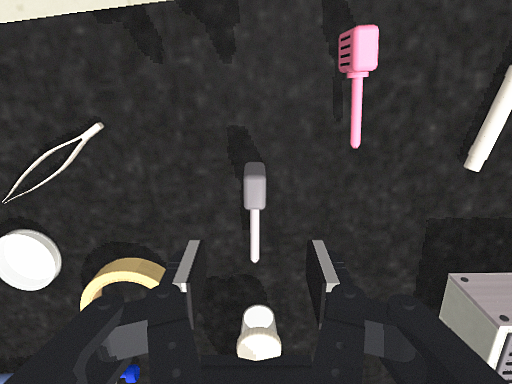

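The wrist view shows the grey pin centred between the fingers, paddle at (255,185) and tip at (255,262), within 1 mm of the prediction. The pot is at (258,330), clear of the fingers.

Call:
{"api": "drive_tool", "payload": {
  "rows": [
    [[0,0,0],[0,0,-4],5],
    [[0,0,0],[0,0.1,-4],5],
    [[0,0,0],[0,0,-3],5],
    [[0,0,0],[0,0,-2.1],5],
    [[0,0,0],[0,0,0],5],
    [[0,0,0],[0,0,0],1.5],
    [[0,0,0],[0,0,0],1.5],
    [[0,0,0],[0,0,0],1.5]
  ],
  "force": 40
}}

```text
clock: 3.65
position: [0.4529, -0.2376, 0.023]
ee_rot: [0.001, 0.053, 0.999, -0.001]
contact_force: [-0.2, 0.8, 7.0]
width: 0.0176
gripper_force: 39.9
```

Call:
{"api": "drive_tool", "payload": {
  "rows": [
    [[0,0,0],[0,0,0],1.5],
    [[0,0,0],[0,0,0],1.5]
  ]
}}

```text
clock: 3.9
position: [0.4529, -0.2376, 0.023]
ee_rot: [0.001, 0.053, 0.999, -0.001]
contact_force: [-0.2, 0.9, 7.3]
width: 0.0173
gripper_force: 39.9
```

Call:
{"api": "drive_tool", "payload": {
  "rows": [
    [[0,0,0],[0,0,1],1.5],
    [[0,0,0],[0,0,2],1.5],
    [[0,0,0],[0,0,4],1.5],
    [[0,0,0],[0,0,4],1.5],
    [[0,0,0],[0,0,1],1.5],
    [[0,0,0],[0,0,0],1.5]
  ]
}}

```text
clock: 4.65
position: [0.4517, -0.2369, 0.1416]
ee_rot: [0.0, 0.053, 0.999, -0.0]
contact_force: [-0.5, -0.8, -1.6]
width: 0.0175
gripper_force: 39.1
```

Run:
```python
from h import *
W,im=snap("wrist","w2"); s=manip.get_state(); print(s["position"],s["ee_rot"],s["contact_force"],s["moment"],s["width"])
S,i1=snap("scene","s2"); T,i2=snap("top","t2")
p=s["position"]; x=np.array([.9943,-.106,0])
g=p+[0,0,.006]; t=g+.073*x
for c,im,n in((W,im,"w"),(S,i1,"s"),(T,i2,"t")): print(n,proj(c,g),proj(c,t))
def cr(im,c,r=(32,24)):
    u,v=map(int,c); y0=max(0,min(384-2*r[1],v-r[1])); x0=max(0,u-r[0]); print("origin",x0,y0); return cv2.resize(im[y0:y0+2*r[1],x0:x0+2*r[0]],(400,300),interpolation=cv2.INTER_CUBIC)
a=np.vstack([np.hstack([cr(i1,proj(S,t)),cr(i2,proj(T,t))]),np.hstack([cr(im,proj(W,t),(64,48)),cr(im,(256,192),(256,192))])])
cv2.imwrite("pics/c2.png",a[...,::-1])
```

```text
[ 0.45108296 -0.23650317  0.14058228] [-6.73410034e-04  5.28841386e-02  9.98600325e-01  4.53400317e-04] [-0.50197487  0.79340235 -1.76981751] [-0.04812249  0.03043988  0.0136636 ] 0.01739789810006381
w (np.float64(255.96812721553462), np.float64(269.31043462659215)) (np.float64(255.86257638428242), np.float64(385.3497128091607))
s (np.float64(291.708324990995), np.float64(252.87306854058195)) (np.float64(322.8923322059977), np.float64(237.0928279160793))
t (np.float64(351.95750837499105), np.float64(226.03643947341322)) (np.float64(354.93030252795194), np.float64(192.4778274002306))
origin 290 213
origin 322 168
origin 191 288
origin 0 0
```

View pics/c2.png

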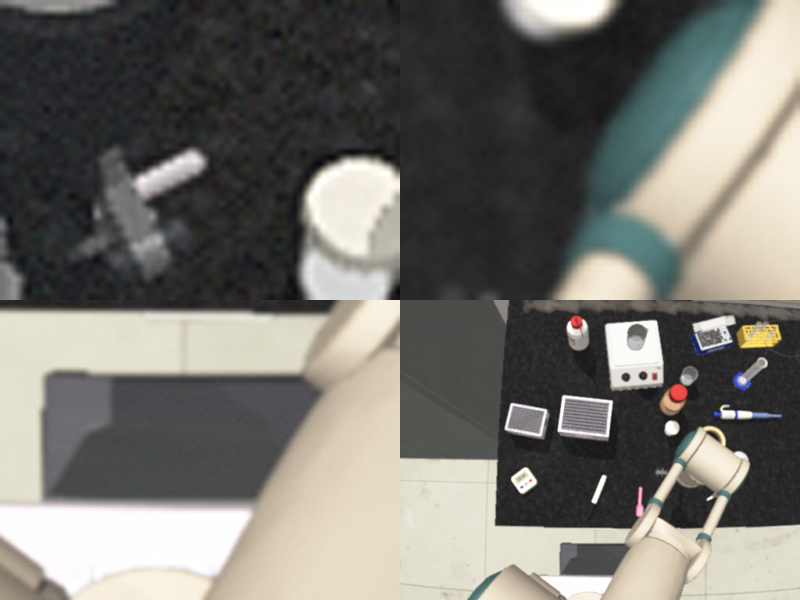

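The scene crop shows the pin firmly held, with its tip at scene (322.5,238), about 2–3 mm lower than I predicted. So the pin axis is about 3 mm above the TCP. Next I'll move to where the wrist camera sees the slot.

Call:
{"api": "drive_tool", "payload": {
  "rows": [
    [[0,0,0],[-1.2,3,3],1.5],
    [[0,0,0],[-2,3.7,4],1.5],
    [[0,0,0],[-2,4,3],1.5],
    [[0,0,0],[0,1,0],1.5],
    [[0,0,0],[0,0,0],1.5]
  ]
}}

```text
clock: 5.42
position: [0.3995, -0.1195, 0.2402]
ee_rot: [-0.001, 0.052, 0.999, 0.0]
contact_force: [-0.3, 0.1, -1.3]
width: 0.0178
gripper_force: 39.4
```

Run:
```python
from h import *
s=manip.get_state();W,im=snap("wrist","w3"); print(s["position"],s["contact_force"])
u,v=proj(W,(.579,.02,.045)); print(u,v)
np.save("w3cal.npy",np.array([W[0],np.eye(3)*W[1]])); np.save("w3V.npy",W[2])
x0,y0=int(min(max(u-80,0),352)),int(min(max(v-60,0),264)); print(x0,y0)
a=cv2.resize(im[y0:y0+120,x0:x0+160],(800,600),interpolation=cv2.INTER_CUBIC)
cv2.imwrite("pics/w3c.png",a[...,::-1])
```

```text
[ 0.39952004 -0.11953941  0.24023999] [-0.34188669  0.05439204 -1.29028696]
383.97463052970795 291.34241763021936
303 231
```

View pics/w3c.png

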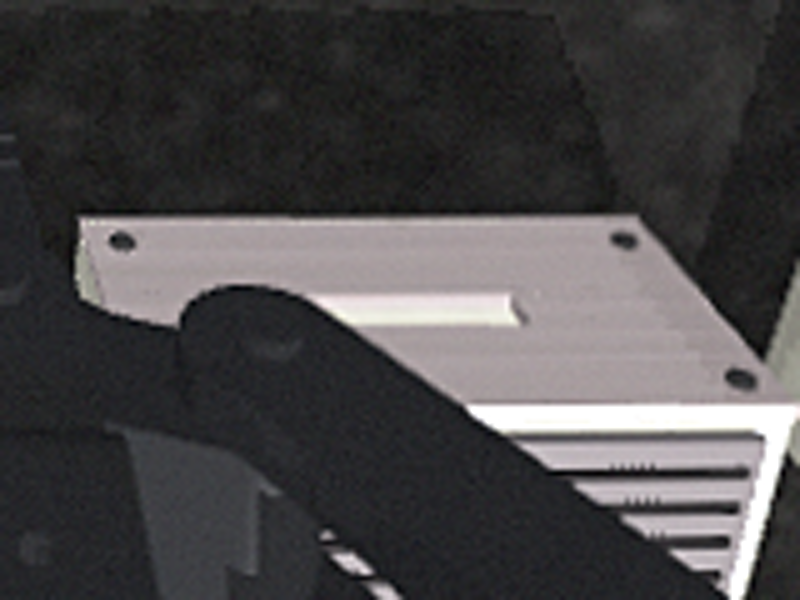

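The crop shows the front plate, with its bottom edge from (319,274) to (431,274) in full-picture pixels. The slot's +y end is at about (406,290) on the lower corner and (408,296) on the upper. The gripper linkage hides the rest.

Run:
```python
from h import *
a=np.load("w3cal.npy");W=(a[0],a[1][0,0],np.load("w3V.npy"))
q=lambda x,y:(303+x/5,231+y/5)
L=onz(W,*q(638,216),0);R=onz(W,*q(80,216),0);print(L,R,np.linalg.norm(L-R))
d=(L-R)/np.linalg.norm(L-R);m=(L+R)/2;print("yaw",np.arctan2(-d[0],d[1]),"mid",m)
for c,z in((q(514,294),.0395),(q(526,327),.0505)):
    p=onz(W,*c,z);print(p,"slot mid",p-.027*d)
# heights on the plate plane
n=np.array([d[1],-d[0],0])
for c in(q(450,294),q(450,327)):
    o,w=ray(W,*c);t=n@(m-o)/(n@w);print("z on plate",(o+t*w)[2])
```

```text
[5.94291197e-01 1.01179812e-01 5.55111512e-17] [ 5.77276764e-01 -5.11658500e-02  5.55111512e-17] 0.1532928300942662
yaw -0.11122217789689547 mid [5.85783980e-01 2.50069812e-02 5.55111512e-17]
[0.58422801 0.04937941 0.0395    ] slot mid [0.58123119 0.02254624 0.0395    ]
[0.58536849 0.04754292 0.0505    ] slot mid [0.58237168 0.02070975 0.0505    ]
z on plate 0.03377330357811964
z on plate 0.04668000085749896
```

Call:
{"api": "drive_tool", "payload": {
  "rows": [
    [[0,0,0],[3,4.4,0],1.5],
    [[0,0,0],[3,4.4,0],1.5],
    [[0,0,0],[3.4,4.4,-2],1.5],
    [[0,0,0],[0,0,-4],1.5],
    [[0,0,0],[0,0,-5],1.5],
    [[0,0,0],[0,0,-5],1.5],
    [[0,0,0],[0,0,-3.8],1.5],
    [[0,0,0],[0,0,0],1.5]
  ]
}}

```text
clock: 6.48
position: [0.4911, 0.0115, 0.0394]
ee_rot: [-0.005, 0.053, 0.999, 0.0]
contact_force: [-0.7, 0.0, -1.1]
width: 0.0174
gripper_force: 39.6
```

Run:
```python
from h import *
s=manip.get_state();print(s["position"],s["ee_rot"],s["contact_force"])
S,im=snap("scene","s4");p=s["position"];x=np.array([.9942,-.1075,0]);g=p+[0,0,.003]
print("tip",proj(S,g+.073*x),"slot",proj(S,(.58,.021,.045)))
for dz in(-.003,.003):print(proj(S,g+.073*x+[0,0,dz]))
x0,y0=220,130
cv2.imwrite("pics/s4c.png",cv2.resize(im[y0:y0+75,x0:x0+100],(800,600),interpolation=cv2.INTER_CUBIC)[...,::-1])
```

```text
[0.49108085 0.01147369 0.03938603] [-4.88747047e-03  5.33439881e-02  9.98564216e-01  1.93189572e-04] [-0.66451664  0.04690199 -1.07238973]
tip (np.float64(263.51947182930735), np.float64(187.36727251357453)) slot (np.float64(264.6369689201843), np.float64(179.7096457763237))
(np.float64(263.5048800954339), np.float64(188.16674462331324))
(np.float64(263.53412229965085), np.float64(186.56439136226962))
```

View pics/s4c.png

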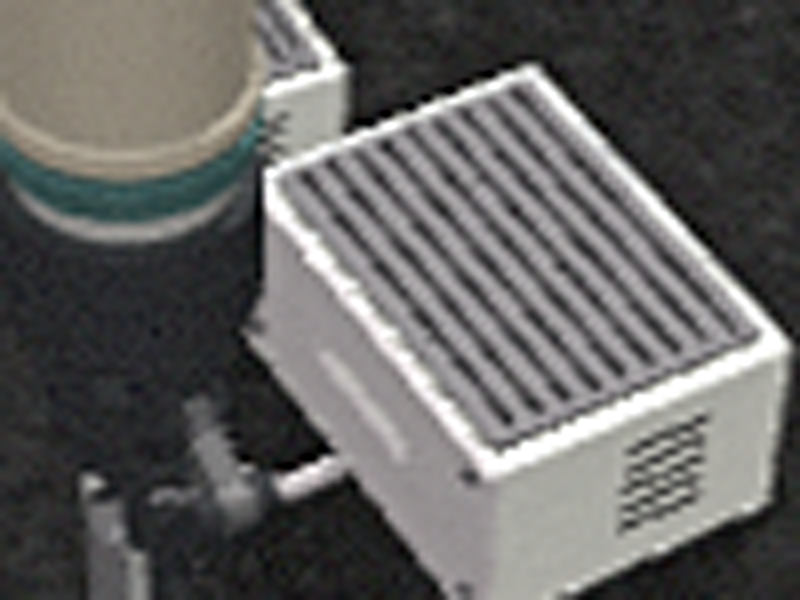

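The crop shows the tip just in front of the plate at scene (263.5,187.8), and the slot ends at scene (260.6,174.4) and (270.6,186.9).

Run:
```python
from h import *
s=manip.get_state();print(s["position"],s["ee_rot"],s["contact_force"])
S=cal("scene")
A=onz(S,260.6,174.4,.045);B=onz(S,270.6,186.9,.045);print(A,B,(A+B)/2,np.linalg.norm(A-B))
n=np.array([.9942,-.1075,0])
for x in(.579,.582):
    m=np.array([x,.021,.045])
    for c in((260.6,174.4),(270.6,186.9)):
        o,w=ray(S,*c);p=o+w*(n@(m-o)/(n@w));print(x,p)
```

```text
[0.49306908 0.01140294 0.04143682] [-2.39096886e-03  5.32988658e-02  9.98575740e-01  8.10223257e-05] [ 0.59541176  0.2633439  -0.25457381]
[0.58268754 0.04193755 0.045     ] [ 0.57746118 -0.00732149  0.045     ] [0.58007436 0.01730803 0.045     ] 0.049535523504687165
0.579 [0.58102207 0.03970081 0.04792947]
0.579 [ 0.57570037 -0.0095162   0.04813418]
0.582 [0.58453172 0.0444143  0.04175619]
0.582 [ 0.57916766 -0.00519449  0.04196252]
```

Call:
{"api": "drive_tool", "payload": {
  "rows": [
    [[0,0,0],[0,0,0],1.5],
    [[0,0,0],[0,0,0],1.5]
  ]
}}

```text
clock: 6.78
position: [0.4952, 0.0117, 0.0448]
ee_rot: [0.002, 0.053, 0.999, -0.0]
contact_force: [0.9, 0.5, -1.2]
width: 0.0174
gripper_force: 39.6
```

Call:
{"api": "drive_tool", "payload": {
  "rows": [
    [[0,0,0],[0,0,0],1.5],
    [[0,0,0],[0,0,0],1.5],
    [[0,0,0],[0,0,0],1.5],
    [[0,0,0],[0,0,0],1.5]
  ]
}}

```text
clock: 7.28
position: [0.4938, 0.012, 0.0434]
ee_rot: [0.0, 0.053, 0.999, 0.0]
contact_force: [0.2, -0.4, -1.6]
width: 0.0177
gripper_force: 39.6
```

Run:
```python
from h import *
x=np.array([.9942,-.1075,0])
for k in range(4):
    S,im=snap("scene",f"s5_{k}");s=manip.get_state();p=s["position"];print(p.round(4),s["contact_force"].round(1),s["ee_rot"].round(4),np.round(proj(S,p+[0,0,.003]+.073*x),1))
# bright pin pixels near the tip
h=im[180:196,248:270].astype(int).sum(2)//3
print(h)
```

```text
[0.4938 0.012  0.0433] [ 0.  -0.6 -1.9] [-0.      0.0528  0.9986  0.    ] [264.3 185.7]
[0.4938 0.012  0.0433] [-0.1  0.  -1.8] [-0.000e+00  5.290e-02  9.986e-01  1.000e-04] [264.3 185.7]
[0.4938 0.0121 0.0433] [ 0.1 -0.3 -1.2] [-0.      0.0528  0.9986  0.    ] [264.3 185.7]
[0.4938 0.0121 0.0433] [-0.   1.  -2.1] [-1.000e-04  5.280e-02  9.986e-01  1.000e-04] [264.3 185.7]
[[ 32  30  30  35  34  36  31  26  31 111 150 150 149 145 144 143 170 187
  177 152 145 145]
 [ 57  32  29  29  26  30  38  30  26  24 143 154 149 147 147 145 140 177
  190 178 152 146]
 [ 80  23  28  34  35  39  40  27  24  17  80 162 165 149 148 147 145 161
  187 192 172 147]
 [104  45  28  38  36  37  40  41  29  28  20  87 159 154 148 146 145 144
  159 183 193 165]
 [130  80  23  30  35  38  25  23  28  40  24  24  76 139 149 147 148 145
  142 162 184 175]
 [130  96  48  27  34  41  30  35  24  21   7   0  40 155 171 148 148 147
  140 141 169 187]
 [126 128  95  96  60  31  23  25   7   6  93 212 232 192 158 148 147 148
  149 142 151 182]
 [126 124 134 105  73  67  46  43 107 213 230 218 207 175 145 148 151 149
  147 142 143 161]
 [123 122 150 112  69  80 124 223 229 215 198 180 165 117  68  85 142 157
  147 149 143 145]
 [142 142 160 124  73  52  51 157 186 175 154 107  56  32  21  17 112 149
  153 145 146 144]
 [148 145 134 124  90  45  31  93 116  92  48  25  22  32  31  27  22 141
  155 151 147 146]
 [112 124 106 104  83  42  43  40  45  17  26  17  23  23  30  22  20  85
  148 158 149 151]
 [ 67  86  91  82  67  42  18  29  18  23  28  29  26  27  31  31  32  21
   85 145 155 148]
 [ 45  73  75  54  45  27  15  25  23  32  32  25  34  22  21  26  21  10
   25  79 144 151]
 [ 37  57  58  44  31  17  22  15  28  30  22  27  32  30  34  24  39  26
   25  23 139 162]
 [ 49  41  25  32  31  33  27  18  33  17  33  40  17  28  36  31  32  33
   28   3  54 143]]
```

Call:
{"api": "drive_tool", "payload": {
  "rows": [
    [[0,0,0],[0,0,-0.13],1.5],
    [[0,0,0],[0.25,-0.03,0],1.5],
    [[0,0,0],[0.25,-0.03,0],1.5],
    [[0,0,0],[0.25,-0.02,0],1.5],
    [[0,0,0],[0.25,-0.03,0],1.5],
    [[0,0,0],[0.2,-0.02,0],1.5],
    [[0,0,0],[0,0,0],1.5],
    [[0,0,0],[0,0,0],1.5]
  ]
}}

```text
clock: 8.48
position: [0.5057, 0.0108, 0.042]
ee_rot: [-0.0, 0.053, 0.999, 0.0]
contact_force: [-0.2, -0.3, -1.1]
width: 0.0174
gripper_force: 39.6
```

Call:
{"api": "drive_tool", "payload": {
  "rows": [
    [[0,0,0],[0.1,-0.01,0],1.5],
    [[0,0,0],[0.1,-0.01,0],1.5],
    [[0,0,0],[0.1,-0.01,0],1.5],
    [[0,0,0],[0,0,0],1.5],
    [[0,0,0],[0,0,0],1.5]
  ]
}}

```text
clock: 9.1
position: [0.5088, 0.0104, 0.042]
ee_rot: [-0.0, 0.053, 0.999, 0.0]
contact_force: [0.2, -0.0, -1.1]
width: 0.0173
gripper_force: 39.6
```

Call:
{"api": "drive_tool", "payload": {
  "rows": [
    [[0,0,0],[0.1,-0.01,0],1.5],
    [[0,0,0],[0.1,-0.01,0],1.5],
    [[0,0,0],[0.1,-0.01,0],1.5],
    [[0,0,0],[0,0,0],1.5],
    [[0,0,0],[0,0,0],1.5]
  ]
}}

```text
clock: 9.72
position: [0.5118, 0.0101, 0.042]
ee_rot: [-0.0, 0.053, 0.999, 0.0]
contact_force: [0.4, -0.4, -0.7]
width: 0.0172
gripper_force: 39.6
```

Call:
{"api": "drive_tool", "payload": {
  "rows": [
    [[0,0,0],[0.1,-0.01,0],1.5],
    [[0,0,0],[0.1,-0.01,0],1.5],
    [[0,0,0],[0.1,-0.01,0],1.5],
    [[0,0,0],[0,0,0],1.5],
    [[0,0,0],[0,0,0],1.5]
  ]
}}

```text
clock: 10.35
position: [0.5148, 0.0098, 0.042]
ee_rot: [-0.0, 0.053, 0.999, 0.0]
contact_force: [-0.2, 0.3, -1.4]
width: 0.0175
gripper_force: 39.6
```

Through the slot with no contact force. I'll carry on towards the spring plate.

Call:
{"api": "drive_tool", "payload": {
  "rows": [
    [[0,0,0],[0.2,-0.02,0],1.5],
    [[0,0,0],[0.2,-0.02,0],1.5],
    [[0,0,0],[0.2,-0.02,0],1.5],
    [[0,0,0],[0.2,-0.02,0],1.5],
    [[0,0,0],[0.2,-0.03,0],1.5],
    [[0,0,0],[0.2,-0.02,0],1.5],
    [[0,0,0],[0.2,-0.02,0],1.5],
    [[0,0,0],[0,0,0],1.5]
  ]
}}

```text
clock: 11.35
position: [0.5291, 0.0083, 0.042]
ee_rot: [0.0, 0.053, 0.999, 0.0]
contact_force: [0.3, -0.8, -1.1]
width: 0.0175
gripper_force: 39.6
```

Call:
{"api": "drive_tool", "payload": {
  "rows": [
    [[0,0,0],[0.1,-0.01,0],1.5],
    [[0,0,0],[0.1,-0.01,0],1.5],
    [[0,0,0],[0.1,-0.01,0],1.5],
    [[0,0,0],[0.1,-0.01,0],1.5],
    [[0,0,0],[0,0,0],1.5],
    [[0,0,0],[0,0,0],1.5]
  ]
}}

```text
clock: 12.1
position: [0.5328, 0.0079, 0.042]
ee_rot: [-0.0, 0.053, 0.999, 0.0]
contact_force: [0.5, 0.3, -1.5]
width: 0.0174
gripper_force: 39.6
```

Call:
{"api": "drive_tool", "payload": {
  "rows": [
    [[0,0,0],[0.1,-0.01,0],1.5],
    [[0,0,0],[0.1,-0.01,0],1.5],
    [[0,0,0],[0.1,-0.01,0],1.5],
    [[0,0,0],[0,0,0],1.5],
    [[0,0,0],[0,0,0],1.5]
  ]
}}

```text
clock: 12.72
position: [0.5358, 0.0076, 0.042]
ee_rot: [-0.0, 0.053, 0.999, 0.0]
contact_force: [0.7, -1.2, -1.4]
width: 0.0171
gripper_force: 39.6
```

Call:
{"api": "drive_tool", "payload": {
  "rows": [
    [[0,0,0],[0.1,-0.01,0],1.5],
    [[0,0,0],[0.1,-0.01,0],1.5],
    [[0,0,0],[0,0,0],1.5],
    [[0,0,0],[0,0,0],1.5]
  ]
}}

```text
clock: 13.22
position: [0.5378, 0.0074, 0.042]
ee_rot: [-0.0, 0.053, 0.999, 0.0]
contact_force: [-0.3, 1.4, -1.5]
width: 0.0175
gripper_force: 39.6
```

Call:
{"api": "drive_tool", "payload": {
  "rows": [
    [[0,0,0],[0.1,-0.01,0],1.5],
    [[0,0,0],[0.1,-0.01,0],1.5],
    [[0,0,0],[0,0,0],1.5],
    [[0,0,0],[0,0,0],1.5]
  ]
}}

```text
clock: 13.72
position: [0.5398, 0.0072, 0.042]
ee_rot: [-0.0, 0.053, 0.999, 0.0]
contact_force: [-0.3, -0.2, -1.4]
width: 0.0178
gripper_force: 39.6
```

Call:
{"api": "drive_tool", "payload": {
  "rows": [
    [[0,0,0],[0.1,-0.01,0],1.5],
    [[0,0,0],[0.1,-0.01,0],1.5],
    [[0,0,0],[0,0,0],1.5],
    [[0,0,0],[0,0,0],1.5]
  ]
}}

```text
clock: 14.22
position: [0.5418, 0.007, 0.042]
ee_rot: [-0.0, 0.053, 0.999, 0.0]
contact_force: [-0.6, -0.7, -1.4]
width: 0.0176
gripper_force: 39.6
```

Call:
{"api": "drive_tool", "payload": {
  "rows": [
    [[0,0,0],[0.1,-0.01,0],1.5],
    [[0,0,0],[0.1,-0.01,0],1.5],
    [[0,0,0],[0,0,0],1.5],
    [[0,0,0],[0,0,0],1.5]
  ]
}}

```text
clock: 14.72
position: [0.5438, 0.0068, 0.042]
ee_rot: [-0.0, 0.053, 0.999, 0.0]
contact_force: [0.5, 0.2, -0.9]
width: 0.0173
gripper_force: 39.6
```

Call:
{"api": "drive_tool", "payload": {
  "rows": [
    [[0,0,0],[0.1,-0.01,0],1.5],
    [[0,0,0],[0.1,-0.01,0],1.5],
    [[0,0,0],[0,0,0],1.5],
    [[0,0,0],[0,0,0],1.5]
  ]
}}

```text
clock: 15.22
position: [0.5458, 0.0066, 0.042]
ee_rot: [-0.0, 0.053, 0.999, 0.0]
contact_force: [-0.5, 0.3, -1.2]
width: 0.0176
gripper_force: 39.6
```

Run:
```python
from h import *
f=[]
for k in range(4):
    S,im=snap("scene","s6");s=manip.get_state();f.append(s["contact_force"])
p=s["position"];print(p,s["ee_rot"],np.mean(f,0),s["moment"])
x0,y0=220,140
cv2.imwrite("pics/s6c.png",cv2.resize(im[y0:y0+60,x0:x0+80],(800,600),interpolation=cv2.INTER_CUBIC)[...,::-1])
```

```text
[0.54578187 0.00663753 0.04204254] [-2.77228078e-06  5.28834272e-02  9.98600692e-01  4.25720920e-05] [-0.33227167  0.09092073 -1.47419367] [ 0.01400684 -0.01494178 -0.01056854]
```

View pics/s6c.png

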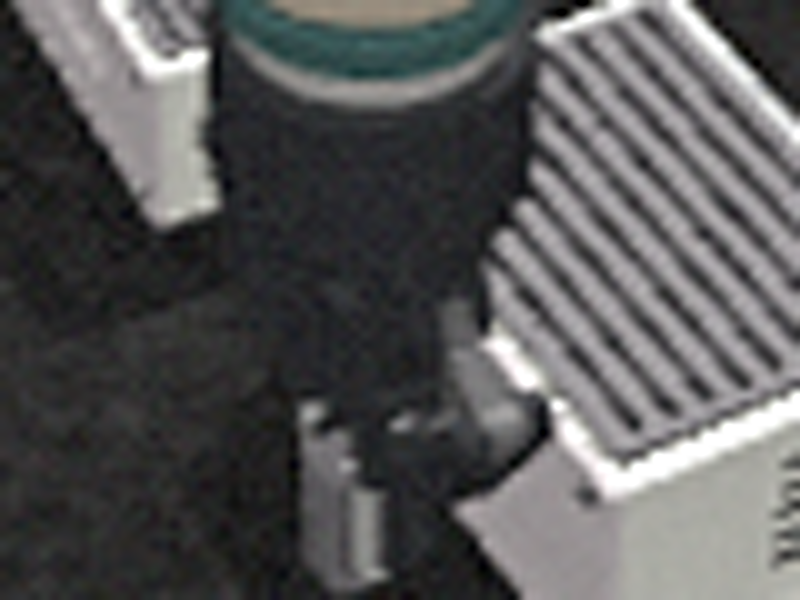

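No force at about 40 mm depth, where the spring plate would already be at its stop, so the pin has gone straight into the hole. I'll keep pushing gently and watch the force.

Call:
{"api": "drive_tool", "payload": {
  "rows": [
    [[0,0,0],[0.15,-0.02,0],1.5],
    [[0,0,0],[0.15,-0.01,0],1.5],
    [[0,0,0],[0.1,-0.01,0],1.5],
    [[0,0,0],[0,0,0],1.5],
    [[0,0,0],[0,0,0],1.5]
  ]
}}

```text
clock: 16.05
position: [0.5497, 0.0062, 0.042]
ee_rot: [-0.0, 0.053, 0.999, 0.0]
contact_force: [-0.1, -0.1, -1.7]
width: 0.0175
gripper_force: 39.6
```

Call:
{"api": "drive_tool", "payload": {
  "rows": [
    [[0,0,0],[0.15,-0.02,0],1.5],
    [[0,0,0],[0.15,-0.01,0],1.5],
    [[0,0,0],[0.1,-0.01,0],1.5],
    [[0,0,0],[0,0,0],1.5],
    [[0,0,0],[0,0,0],1.5]
  ]
}}

```text
clock: 16.68
position: [0.5537, 0.0058, 0.042]
ee_rot: [-0.0, 0.053, 0.999, 0.0]
contact_force: [-0.5, 0.0, -1.9]
width: 0.017
gripper_force: 39.6
```

Call:
{"api": "drive_tool", "payload": {
  "rows": [
    [[0,0,0],[0.1,-0.01,0],1.5],
    [[0,0,0],[0.1,-0.01,0],1.5],
    [[0,0,0],[0.1,-0.01,0],1.5],
    [[0,0,0],[0,0,0],1.5],
    [[0,0,0],[0,0,0],1.5]
  ]
}}

```text
clock: 17.3
position: [0.5568, 0.0055, 0.042]
ee_rot: [-0.0, 0.053, 0.999, 0.0]
contact_force: [0.1, 0.2, -2.2]
width: 0.0175
gripper_force: 39.6
```

Call:
{"api": "drive_tool", "payload": {
  "rows": [
    [[0,0,0],[0.1,-0.01,0],1.5],
    [[0,0,0],[0.1,-0.01,0],1.5],
    [[0,0,0],[0,0,0],1.5],
    [[0,0,0],[0,0,0],1.5]
  ]
}}

```text
clock: 17.8
position: [0.5588, 0.0053, 0.042]
ee_rot: [-0.0, 0.053, 0.999, 0.0]
contact_force: [-0.2, 0.4, -1.4]
width: 0.0175
gripper_force: 39.6
```

Call:
{"api": "drive_tool", "payload": {
  "rows": [
    [[0,0,0],[0.1,-0.01,0],1.5],
    [[0,0,0],[0,0,0],1.5],
    [[0,0,0],[0,0,0],1.5]
  ]
}}

```text
clock: 18.18
position: [0.5598, 0.0052, 0.042]
ee_rot: [0.0, 0.053, 0.999, 0.0]
contact_force: [0.4, -0.6, -1.7]
width: 0.0175
gripper_force: 39.6
```

Call:
{"api": "drive_tool", "payload": {
  "rows": [
    [[0,0,0],[0.1,-0.01,0],1.5],
    [[0,0,0],[0,0,0],1.5],
    [[0,0,0],[0,0,0],1.5]
  ]
}}

```text
clock: 18.55
position: [0.5609, 0.0051, 0.042]
ee_rot: [0.0, 0.053, 0.999, 0.0]
contact_force: [-0.2, -0.4, -1.3]
width: 0.0176
gripper_force: 39.6
```

Call:
{"api": "drive_tool", "payload": {
  "rows": [
    [[0,0,0],[0.1,-0.01,0],1.5],
    [[0,0,0],[0,0,0],1.5],
    [[0,0,0],[0,0,0],1.5]
  ]
}}

```text
clock: 18.92
position: [0.561, 0.0051, 0.0419]
ee_rot: [-0.001, 0.053, 0.999, 0.0]
contact_force: [-3.2, 0.6, -0.8]
width: 0.0174
gripper_force: 39.8
```

Call:
{"api": "drive_tool", "payload": {
  "rows": [
    [[0,0,0],[0.1,-0.01,0],1.5],
    [[0,0,0],[0,0,0],1.5],
    [[0,0,0],[0,0,0],1.5]
  ]
}}

```text
clock: 19.3
position: [0.561, 0.0051, 0.0417]
ee_rot: [-0.002, 0.053, 0.999, 0.0]
contact_force: [-5.6, 0.8, 1.5]
width: 0.0177
gripper_force: 40.1
```

Firm contact at home: 3–6 N and no further advance, so the collar is on the plate. I'll ease off the pressure and release slowly.

Call:
{"api": "drive_tool", "payload": {
  "rows": [
    [[0,0,0],[-0.1,0.01,0],1.5],
    [[0,0,0],[0,0,0],1.5],
    [[0,0,0],[0,0,0],2],
    [[0,0,0],[0,0,0],3],
    [[0,0,0],[0,0,0],4],
    [[0,0,0],[0,0,0],5],
    [[0,0,0],[0,0,0],5],
    [[0,0,0],[0,0,0],5]
  ]
}}

```text
clock: 20.3
position: [0.5618, 0.005, 0.042]
ee_rot: [0.0, 0.053, 0.999, 0.0]
contact_force: [-0.1, 0.9, 0.9]
width: 0.0499
gripper_force: 0.0
```

Call:
{"api": "drive_tool", "payload": {
  "rows": [
    [[0,0,0],[0,0,1],5],
    [[0,0,0],[0,0,2],5],
    [[0,0,0],[0,0,3],5],
    [[0,0,0],[0,0,4],5],
    [[0,0,0],[-4,0,4],5],
    [[0,0,0],[-5,0,0],5],
    [[0,0,0],[-5,0,0],5],
    [[0,0,0],[0,0,0],5]
  ]
}}

```text
clock: 21.3
position: [0.4175, 0.0056, 0.1825]
ee_rot: [-0.001, 0.053, 0.999, 0.0]
contact_force: [0.8, 0.5, 0.9]
width: 0.05
gripper_force: 0.0
```

Call:
{"api": "drive_tool", "payload": {
  "rows": [
    [[0,0,0],[-2,6,0],5],
    [[0,0,0],[0,6,0],5],
    [[0,0,0],[0,6,0],5],
    [[0,0,0],[0,0,0],5],
    [[0,0,0],[0,0,0],5]
  ]
}}

```text
clock: 21.92
position: [0.4025, 0.1843, 0.1822]
ee_rot: [0.0, 0.052, 0.999, -0.0]
contact_force: [-0.7, -0.1, 1.4]
width: 0.0498
gripper_force: 0.0
```

Run:
```python
from h import *
S,a=snap("scene","s7");T,b=snap("top","t7");W,w=snap("wrist","w7")
print(manip.get_state()["position"])
f=lambda im,x,y,w_,h_:cv2.resize(im[y:y+h_,x:x+w_],(400,300),interpolation=cv2.INTER_CUBIC)
cv2.imwrite("pics/c7.png",np.vstack([np.hstack([f(a,220,130,88,66),f(b,196,130,88,66)]),np.hstack([f(w,0,0,512,384),f(a,0,0,512,384)])])[...,::-1])
```

```text
[0.40246022 0.18307837 0.18210792]
```

View pics/c7.png

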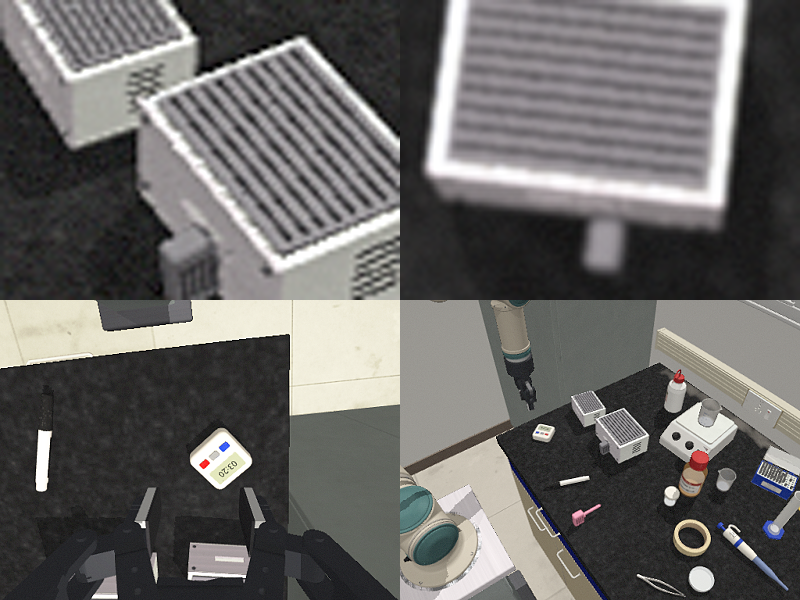

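Run:
```python
from h import *
T=cal("top");im=cv2.imread("pics/t7.png",0)
print(im[178:196,238:244].T)
slot=np.array([.5795,.0195]);x=np.array([.9942,-.1075])
for v in(189,189.5,190,190.5):
    p=onz(T,240.5,v,.063)[:2];print(v,p,"rear edge before face",(p-slot)@x)
```

```text
[[ 96 112 130 135 137 139 141 144 146 140 108  69  39  26  23  26  23  30]
 [113 137 150 154 154 152 154 154 155 145 117  77  44  27  28  23  25  25]
 [119 143 153 156 156 155 154 155 153 147 121  83  46  26  25  22  24  25]
 [121 143 155 156 155 155 154 152 154 147 122  84  48  27  22  25  22  24]
 [119 141 151 153 153 151 150 148 145 139 118  83  50  31  28  24  23  23]
 [112 129 141 142 140 138 136 130 124 118 102  73  47  34  31  27  22  27]]
189 [0.54144641 0.00639654] rear edge before face -0.03642425606151022
189.5 [0.54027043 0.00637885] rear edge before face -0.037591511514551264
190 [0.53909483 0.00636118] rear edge before face -0.03875840122080051
190.5 [0.53791959 0.00634353] rear edge before face -0.03992492680671707
```

The final view shows the pin in the slot with its paddle against the front plate and everything else in place. The paddle's rear edge measures about 2 mm further back than expected. There's time for a gentle check push with closed fingers.

Call:
{"api": "drive_tool", "payload": {
  "rows": [
    [[0,0,0],[2,-5.8,0],2],
    [[0,0,0],[3,-5.8,0],0],
    [[0,0,0],[3,-5.8,0],0],
    [[0,0,0],[0,0,-4],0],
    [[0,0,0],[0,0,-4],0],
    [[0,0,0],[0,0,-3],0],
    [[0,0,0],[0,0,-2],0],
    [[0,0,0],[0,0,0],0]
  ]
}}

```text
clock: 23.08
position: [0.4781, 0.014, 0.0509]
ee_rot: [-0.002, 0.054, 0.999, 0.0]
contact_force: [0.1, -0.4, -0.2]
width: 0.0001
gripper_force: 0.0
```

Call:
{"api": "drive_tool", "payload": {
  "rows": [
    [[0,0,0],[0.8,-0.1,0],0],
    [[0,0,0],[0.8,-0.1,0],0],
    [[0,0,0],[0.8,-0.1,0],0],
    [[0,0,0],[0.8,-0.1,0],0],
    [[0,0,0],[0.4,0,0],0],
    [[0,0,0],[0,0,0],0],
    [[0,0,0],[0,0,0],0],
    [[0,0,0],[0,0,0],0]
  ]
}}

```text
clock: 24.08
position: [0.5151, 0.0114, 0.0519]
ee_rot: [-0.0, 0.053, 0.999, 0.0]
contact_force: [-0.1, -0.7, -0.9]
width: 0.0
gripper_force: 0.0
```

Call:
{"api": "drive_tool", "payload": {
  "rows": [
    [[0,0,0],[0.2,-0.2,0],0],
    [[0,0,0],[0.2,0,0],0],
    [[0,0,0],[0.2,-0.1,0],0],
    [[0,0,0],[0.2,0,0],0],
    [[0,0,0],[0.2,0,0],0],
    [[0,0,0],[0,0,0],0],
    [[0,0,0],[0,0,0],0]
  ]
}}

```text
clock: 24.95
position: [0.5254, 0.0083, 0.052]
ee_rot: [-0.0, 0.053, 0.999, 0.0]
contact_force: [0.1, -1.2, -1.2]
width: 0.0
gripper_force: 0.0
```

Call:
{"api": "drive_tool", "payload": {
  "rows": [
    [[0,0,0],[0.1,0,0],0],
    [[0,0,0],[0.1,0,0],0],
    [[0,0,0],[0.1,0,0],0],
    [[0,0,0],[0.1,0,0],0],
    [[0,0,0],[0,0,0],0],
    [[0,0,0],[0,0,0],0]
  ]
}}

```text
clock: 25.7
position: [0.5294, 0.0083, 0.052]
ee_rot: [-0.0, 0.053, 0.999, 0.0]
contact_force: [0.0, -0.9, -0.3]
width: 0.0001
gripper_force: 0.0
```

Call:
{"api": "drive_tool", "payload": {
  "rows": [
    [[0,0,0],[0.1,0,0],0],
    [[0,0,0],[0.1,0,0],0],
    [[0,0,0],[0.1,0,0],0],
    [[0,0,0],[0,0,0],0],
    [[0,0,0],[0,0,0],0]
  ]
}}

```text
clock: 26.32
position: [0.5317, 0.0084, 0.0519]
ee_rot: [-0.001, 0.053, 0.999, 0.0]
contact_force: [-2.3, -0.0, 1.4]
width: -0.0003
gripper_force: 1.4
```

Call:
{"api": "drive_tool", "payload": {
  "rows": [
    [[0,0,0],[0.1,0,0],0],
    [[0,0,0],[0.1,0,0],0],
    [[0,0,0],[0,0,0],0],
    [[0,0,0],[0,0,0],0]
  ]
}}

```text
clock: 26.82
position: [0.5319, 0.0086, 0.0517]
ee_rot: [-0.003, 0.053, 0.999, 0.0]
contact_force: [-6.6, -0.3, 3.7]
width: -0.0
gripper_force: 3.3
```

It's stiff at 6.6 N with no travel, so the collar is seated. I'll retreat and hand in.

Call:
{"api": "drive_tool", "payload": {
  "rows": [
    [[0,0,0],[-0.3,0,0],0],
    [[0,0,0],[-1,0,0],0],
    [[0,0,0],[-3,0,0],0],
    [[0,0,0],[-4,0,2],0],
    [[0,0,0],[0,0,4],0],
    [[0,0,0],[0,0,4],0],
    [[0,0,0],[0,0,0],0],
    [[0,0,0],[0,0,0],0]
  ]
}}

```text
clock: 27.82
position: [0.4512, 0.0083, 0.1518]
ee_rot: [0.0, 0.053, 0.999, 0.0]
contact_force: [0.4, -0.3, -0.1]
width: 0.0004
gripper_force: 0.0
```

Run:
```python
from h import *
print(manip.get_state()["position"]); snap("top","t8")
im=cv2.imread("pics/t8.png",0);print(im[182:192,240])
print(job.sign_off())
```

```text
[0.45123067 0.00827393 0.15178687]
[195 207 213 220 224 227 230 231 233 235]
the job is handed in; nothing more can be done
None
```

I pushed the locking pin through the slot and the hidden hole until its collar met the front plate, let go of it, and handed the job in; the wrist force stayed under about 7 N, but the final result wasn't reported back.

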